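Put the specimen kit away in the blue drawer

TASK

Pull the blue-fronted drawer open, stand the red-capped specimen cup, the black strip canister and the green slide box upright on the floor of its front compartment, then push the drawer fully shut. Leave the grey drawer shut, and leave the white-capped cup and everything else on the bench standing where it is.

Things in the scene. Friction and masses are not known exactly. Their poses are not given: they have to be found in the camera images.
- blue_unit: white case of the blue drawer, with a blue strip along the front edge of its top, fixed to the bench, 260 deep (x) x 210 wide (y) x 105 high; the two units are alike, either one may stand on the left. Origin at the centre of its underside; x points away from the robot, the drawer slides along -x.
- grey_unit: white case of the grey drawer, with a grey strip along the front edge of its top, fixed to the bench, 260 deep (x) x 210 wide (y) x 105 high; the two units are alike, either one may stand on the left. Origin at the centre of its underside; x points away from the robot, the drawer slides along -x.
- blue_drawer (a joint): slide of the drawer with the blue front, in m: 0 = shut, 0.16 = fully open; it stays where it is left, about 2 N to slide. It opens toward the robot. Front panel 204 wide, 14 thick, from 13 to 93 above the bench.
- blue_drawer_handle (a point): middle of the blue drawer's handle, on the bar's axis, 66 above the bench; moves with the drawer, which opens along this frame's -x; y along the bar. Dark steel bar 10 thick, 120 long, axis 42 in front of the panel, on two 9 mm posts at 58 either side: the gap behind the bar, 37 deep and 107 long, is open from above.
- blue_drawer_floor (a point): centre of the floor of the blue drawer's front compartment, 22 above the bench, 140.5 behind the handle; axes as the handle's; moves with the drawer. Compartment 157 (x) x 170 (y) inside, walls 6 thick, 40 high. Fully open, its front 154 is clear of the case; shut, 73 is free above its floor. Behind its rear wall is a foam block with vials.
- grey_drawer (a joint): slide of the drawer with the grey front, in m: 0 = shut, 0.16 = fully open; it stays where it is left, about 2 N to slide. It opens toward the robot. Front panel 204 wide, 14 thick, from 13 to 93 above the bench. It must stay shut.
- grey_drawer_handle (a point): middle of the grey drawer's handle, on the bar's axis, 66 above the bench; moves with the drawer, which opens along this frame's -x; y along the bar. Dark steel bar 10 thick, 120 long, axis 42 in front of the panel, on two 9 mm posts at 58 either side: the gap behind the bar, 37 deep and 107 long, is open from above.
- red_cup: specimen cup with pale yellow body and red screw cap, closed, 62 high; body 40 across at the foot, 45 under the cap; cap 48 across, 16 high. Origin at the centre of its underside, z up. 70 g.
- canister: black closed test-strip canister, 62 high, 38 across, lid 40 across and 12 high, paper band. Origin at the centre of its underside, z up. 60 g.
- slide_box: green closed slide box, 70 (x) x 32 (y) x 52 high. Origin at the centre of its underside, z up. 110 g.
- white_cup: bystander: a cup just like the red-capped one but with a white cap; stays where it is. Origin at the centre of its underside.
- spray_bottle: bystander: purple spray bottle with white head, 230 high, 80 across; stands to one side. Origin at the centre of its underside.
- swab_beaker: bystander: glass beaker with swab sticks, 68 across, 142 high; stands to the other side. Origin at the centre of its underside.
- tube_rack: bystander: cream tube rack with capped tubes, 75 x 170 x 93 high, on top of the grey drawer's unit. Origin at the centre of its underside.
- reagent_bottle: bystander: small green bottle with blue cap, 44 across, 85 high, on top of the blue drawer's unit. Origin at the centre of its underside.

How it is judged:
On the way, in this order (a step that is already met when the one before it is completed fails the run):
1. the blue drawer has been pulled open by at least 110 mm (value of joint blue_drawer above 0.11 m), for 0.1 s.
2. red-capped cup, canister and slide box all stand in the front compartment of the blue drawer (x of red_cup in the frame of blue_drawer_floor between -0.078 and 0.078 m and y of red_cup in the frame of blue_drawer_floor between -0.085 and 0.085 m and z of red_cup in the frame of blue_drawer_floor between -0.01 and 0.012 m and angle between each of red_cup, canister, slide_box's own z axis and vertical below 0.2 rad and x of canister in the frame of blue_drawer_floor between -0.078 and 0.078 m and y of canister in the frame of blue_drawer_floor between -0.085 and 0.085 m and z of canister in the frame of blue_drawer_floor between -0.01 and 0.012 m and x of slide_box in the frame of blue_drawer_floor between -0.078 and 0.078 m and y of slide_box in the frame of blue_drawer_floor between -0.085 and 0.085 m and z of slide_box in the frame of blue_drawer_floor between -0.01 and 0.012 m), for 0.1 s.
At the end, for the whole second after the job is handed in: The blue drawer is shut to within 8 mm and the grey drawer too; the red-capped cup, the canister and the slide box stand on the floor of the blue drawer's front compartment, centres within its walls, upright within 0.2 rad, released and at rest (all of step 2 and value of joint each of blue_drawer, grey_drawer below 0.008 m and linear speed of each of red_cup, canister, slide_box below 0.03 m/s and angular speed of each of red_cup, canister, slide_box below 0.3 rad/s); the robot touches nothing.
It fails at once if the grey drawer is opened by more than 20 mm (value of joint grey_drawer above 0.02 m).
It fails at once if the white-capped cup is shifted by more than 30 mm or tipped by more than 0.5 rad (distance of white_cup from where it was at the start of the episode above 0.03 m or angle between white_cup's own z axis and vertical above 0.5 rad).
It fails at once if the spray bottle or the swab beaker is shifted by more than 30 mm or tipped by more than 0.5 rad (distance of any of spray_bottle, swab_beaker from where it was at the start of the episode above 0.03 m or angle between any of spray_bottle, swab_beaker's own z axis and vertical above 0.5 rad).
It fails at once if the tube rack or the reagent bottle is shifted by more than 30 mm or tipped by more than 0.5 rad (distance of any of tube_rack, reagent_bottle from where it was at the start of the episode above 0.03 m or angle between any of tube_rack, reagent_bottle's own z axis and vertical above 0.5 rad).
It also fails if it takes over 72 s, if anything falls off the work surface, if the arm or the gripper's body presses on something with over 40 N, if the wrist force passes 120 N, or if a joint passes its speed limit or range.

ROBOT

A 6-joint arm with a two-finger parallel gripper is mounted at the origin on the work surface. World frame = base frame: x ahead of the robot, y to its left, z up, the work surface at z = 0. Lengths are in m, angles in rad, forces in N, time in s.
With the tool pointing down it reaches from about 0.25 to 0.775 m from the base axis. Payload 4 kg.
Tool frame: the origin (TCP) lies at the very end of the fingers, on their centre line; the grasp point (between the pads) lies 19 mm behind it; z points along the fingers, y is the line along which they close (so a half turn about z gives the same grasp; the last joint's range is limited). The gripper opens to 94 mm and grips with 3 to 60 N. Pads are 16 mm wide; open, the fingers measure 119 mm over their backs; the gripper's body (75 mm by 177 mm) begins 78 mm behind the grasp point.
Start: joints at [-1.241, 0.087, 1.371, -0, 1.684, -0.103], TCP at [0.231, -0.499, 0.206] pointing down, gripper open.
Joint ranges: [-3.1, 3.1], [-0.76, 2.03], [0.27, 2.55], [-1.08, 4.22], [0.17, 2.65], [-2.57, 2.57]. Speed limits (rad/s): [2.79, 2.79, 3.14, 3.14, 3.14, 3.14].

INTERFACE

Orientations are given as a rotation vector (axis times angle).
In Python, from bench import ctrl gives the robot as it stands.
- The arm moves only by the tool step_arm, never from a script. Its argument "steps" is one flat list of numbers, 7 for each row, row after row: the shift along the tool's x, y, z in mm, then the turn, a rotation vector about the tool's x, y, z in rad, then the opening, from 0 (shut) to 1 (fully open). In form: [dx, dy, dz, ax, ay, az, jaw, dx, dy, dz, ax, ay, az, jaw, ...]. A call has exactly 10 rows; each row shifts and turns the commanded pose from where the row before left it, along the tool's axes as they then stand; what a row does not reach is not made up. A row lasts 1/12 s, in which the tool goes at most 41.7 mm and 7.16 degrees, less where a joint would pass 70% of its speed; a pose out of reach is approached as far as the arm can. A call is refused whole if a number of a shift passes 41.7 or a number of a turn 0.125, either way. A call with a gripper value outside its range is refused whole. The fingers move at their own pace and stop on an object; "newtons" is the grip in N (left out, the last holds). Time passes only in rows, so rows that do not move let the fingers close, or fill a call up. It gives the time, the measured TCP pose, the force, the opening and the grip force at its end, in the units of the state.
- ctrl.get_state(): the state, without advancing time (a new reading comes with each control period).
- ctrl.snapshot(name): name is "scene" or "top" or "wrist"; returns the picture (480x640x3 uint8, red, green, blue); there is no depth.
- ctrl.camera_info(name): a dict with "mtx" (3x3 intrinsics, pixels), "R" (3x3) and "t" (3): a world point X has camera coordinates R X + t; the wrist camera has in their place "mount" (4x4, takes a point from camera to tool coordinates, whose origin is the TCP and whose axes are the flange's). Camera axes: x right, y down, z forward; pixel columns grow to the right and rows downward; lengths in m; the calibration is good to about 2 mm. A picture is of the moment at which its call begins: read the wrist's pose just before it. camera_info takes no time and is no camera call.
- ctrl.finish_job(): hands the job in; it is judged then, once.
The state is a dict: "time": time; "joint_positions": joint angles; "joint_velocities": joint speeds; "joint_efforts": joint torques, N m; "tool_pos": TCP position; "eef_rot": TCP orientation; "wrist_force": force on the tool from outside, world axes, zero at the start; "torque": the same for the moment, N m; "grip_width": finger opening in m; "finger_force": force on a finger pad.
Only numpy, scipy, OpenCV 4.12 (cv2) and the standard library are available. Lean on these libraries where they do the work, as an engineer would, in place of code of your own. Each camera call takes 0.05 s, during which the arm holds its last target. There are 200 camera calls.

## Working session

There is one attempt and no reset: what is moved stays moved. The work goes in short steps, Python scripts to look and compute and a tool call to move; the robot and the scene stay as the last step left them, time stands still between calls to the robot, and variables do not carry over. Pictures are saved under pics/ and viewed, at most 10 in all, crops included, and the job is handed in when it is done.

Besides the shell and the picture viewer there is one more tool, called after "Emit:" by a JSON object that holds its "method" and its "body", one argument or row to a line. step_arm: Moves the arm, as the interface text tells. Its arguments: {"type":"object","properties":{"steps":{"type":"array","items":{"type":"number"}},"newtons":{"type":"number"}},"required":["steps"]}

```bash
mkdir -p pics; python3 - <<'E'
from bench import ctrl
import cv2,numpy as np
s=ctrl.get_state();print(s['time'],s['tool_pos'],s['eef_rot'])
for n in("scene","top"):
    cv2.imwrite(f"pics/{n}0.png",ctrl.snapshot(n)[:,:,::-1])
    c=ctrl.camera_info(n);print(n,{k:np.round(v,4).tolist() for k,v in c.items() if k in("mtx","R","t")})
print(ctrl.camera_info("wrist"))
E
```

```text
0.0 [ 0.23048446 -0.49878085  0.20430224] [-3.06618332e+00 -6.74088498e-01  4.49392166e-04]
scene {'mtx': [[473.9638, 0.0, 324.0988], [0.0, 473.9638, 236.4231], [0.0, 0.0, 1.0]], 'R': [[-0.823, 0.568, 0.0046], [0.4548, 0.6639, -0.5937], [-0.3402, -0.4865, -0.8047]], 't': [0.4821, -0.2253, 1.3589]}
top {'mtx': [[475.4291, 0.0, 319.1713], [0.0, 475.4291, 237.8646], [0.0, 0.0, 1.0]], 'R': [[-0.0202, -0.9995, -0.0244], [-0.997, 0.0219, -0.0742], [0.0747, 0.0229, -0.9969]], 't': [0.0269, 0.6077, 1.3532]}
{'mtx': array([[424.2954331 ,   0.        , 320.63190764],
       [  0.        , 424.2954331 , 233.8617527 ],
       [  0.        ,   0.        ,   1.        ]]), 'mount': array([[ 6.91776517e-04, -9.60264899e-01, -2.79089312e-01,
         8.10117790e-02],
       [ 9.99999761e-01,  6.69137811e-04,  1.76383674e-04,
        -2.19707619e-04],
       [ 1.73741609e-05, -2.79089368e-01,  9.60265132e-01,
        -1.79389396e-01],
       [ 0.00000000e+00,  0.00000000e+00,  0.00000000e+00,
         1.00000000e+00]])}
```

View pics/top0.png

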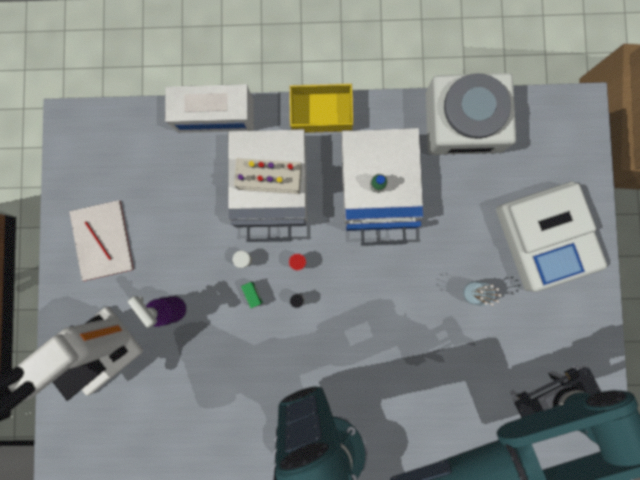

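View pics/scene0.png

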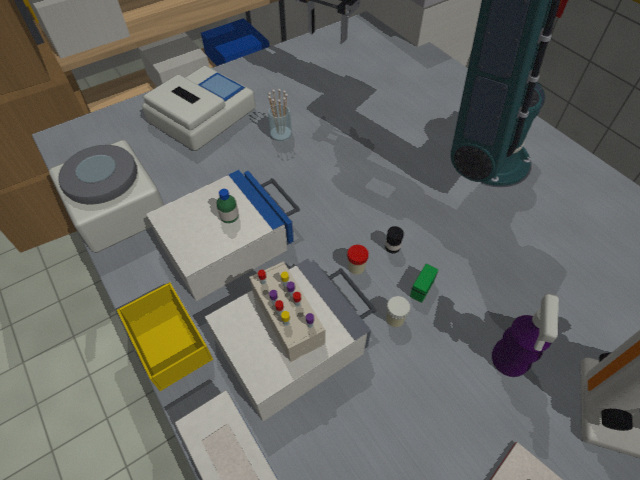

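Top view: blue unit is on the right, with its handle bar around (362–418, 241). Grey is on the left. Red cap is at (298,262), the black canister (297,300), the green box (252,293) and the white cup (241,258). I'll measure these with a crop and colour segmentation.

```bash
cat > h.py <<'E'
import cv2,numpy as np
from bench import ctrl
def ray(n,uv,z):
    c=ctrl.camera_info(n);R,t,K=map(np.array,(c["R"],c["t"],c["mtx"]))
    o=-R.T@t;d=R.T@np.linalg.inv(K)@np.array([uv[0],uv[1],1.])
    return o+d*(z-o[2])/d[2]
def proj(n,X):
    c=ctrl.camera_info(n);p=np.array(c["mtx"])@(np.array(c["R"])@np.array(X)+np.array(c["t"]));return p[:2]/p[2]
def blob(m,x0,y0,x1,y1):
    k=np.zeros_like(m);k[y0:y1,x0:x1]=m[y0:y1,x0:x1]
    n,l,s,c=cv2.connectedComponentsWithStats(k);i=1+np.argmax(s[1:,4]);return c[i],s[i],(l==i)
E
python3 - <<'E'
from h import *
im={n:cv2.imread(f"pics/{n}0.png") for n in("top","scene")}
rois={"red":{"top":(280,245,320,275),"scene":(340,240,375,275)},"green":{"top":(235,275,270,310),"scene":(405,260,445,305)},"black":{"top":(285,290,306,310),"scene":(380,222,410,250)},"blue":{"top":(335,195,430,240),"scene":(235,165,300,245)}}
for n in im:
    h=cv2.cvtColor(im[n],cv2.COLOR_BGR2HSV);H,S,V=[h[...,i].astype(int) for i in range(3)]
    M={"red":((H<8)|(H>172))&(S>150)&(V>90),"green":(H>50)&(H<75)&(S>130),"black":(V<45),"blue":(H>100)&(H<120)&(S>130)}
    for k,m in M.items():
        c,s,l=blob(m.astype(np.uint8),*rois[k][n])
        r=cv2.minAreaRect(np.argwhere(l)[:,::-1].astype(np.float32))
        z={"red":.06,"green":.052,"black":.062,"blue":.105}[k]
        print(n,k,c.round(1),s,ray(n,c,z).round(3),np.round(r[1],1),round(r[2],1))
        if k in("green","blue"):print([ray(n,p,z).round(3)[:2].tolist() for p in cv2.boxPoints(r)])
a=cv2.resize(im["top"][195:315,225:435],None,fx=3.8,fy=3.8,interpolation=cv2.INTER_CUBIC)
cv2.imwrite("pics/c1.png",a[:600])
E
```

```text
top red [297.1 261.6] [290 255  16  15 184] [0.54  0.077 0.06 ] [15. 14.] 0.0
top green [251.1 294.6] [242 283  19  24 243] [0.45  0.208 0.052] [22.8 11.2] 65.0
[[0.473, 0.236], [0.486, 0.207], [0.427, 0.18], [0.414, 0.209]]
top black [296.6 300.3] [291 295  12  11  92] [0.432 0.08  0.062] [ 9.8 10.3] 63.4
top blue [383.6 212.5] [346 207  77  12 632] [ 0.667 -0.165  0.105] [ 8.6 75.9] 87.6
[[0.677, -0.062], [0.681, -0.268], [0.658, -0.269], [0.654, -0.063]]
scene red [357.8 254. ] [348 245  20  20 312] [0.547 0.079 0.06 ] [19. 19.] 90.0
scene green [423.4 282.3] [410 264  28  38 538] [0.469 0.218 0.052] [15.7 36.8] 29.4
[[0.518, 0.221], [0.43, 0.181], [0.418, 0.214], [0.506, 0.253]]
scene black [394.3 235.9] [387 227  16  19 250] [0.446 0.087 0.062] [18. 15.] 90.0
scene blue [263.2 202.3] [ 235  170   58   73 1345] [ 0.663 -0.142  0.105] [89.8 19.1] 50.2
[[0.69, -0.262], [0.64, -0.278], [0.638, -0.015], [0.683, -0.005]]
```

View pics/c1.png

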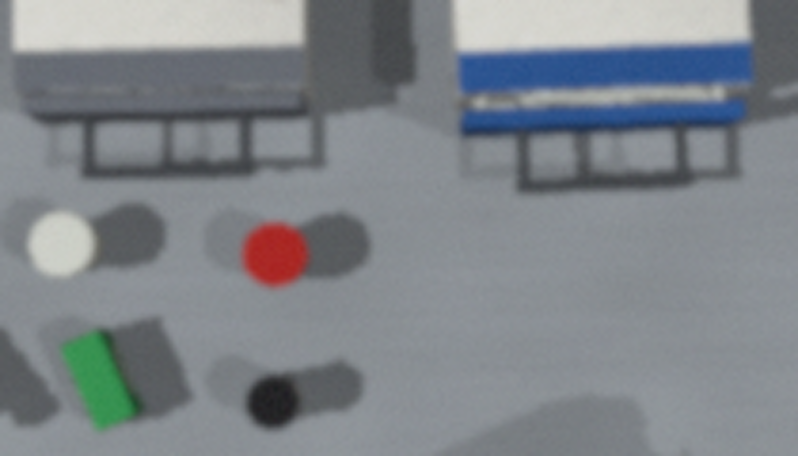

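The crop shows the blue handle bar running from crop (518,186) to (690,181), which is full-image centre about (383.6,242.9). The bar is nearly parallel to y. Next I'll convert it and check the sizes.

```bash
cat >> h.py <<'E'
from scipy.spatial.transform import Rotation as Ro
def go(x,y,z,a):
    "prints turn about tool z to reach yaw a, then shift in tool axes (mm) after that turn"
    s=ctrl.get_state();R=Ro.from_rotvec(s["eef_rot"]).as_matrix();p=np.array(s["tool_pos"])
    a0=np.arctan2(R[1,0],R[0,0]);Rt=np.array([[np.cos(a),np.sin(a),0],[np.sin(a),-np.cos(a),0],[0,0,-1]])
    print("t",round(s["time"],2),"pos",p.round(4),"yaw",round(a0,3),"tilt",R[:,2].round(3),"turn",round(-(a-a0),3),"shift",(Rt.T@(np.array([x,y,z])-p)*1000).round(1),"F",np.round(s["wrist_force"],1),"w",round(s["grip_width"],4))
E
python3 - <<'E'
from h import *
f=lambda u,v:((u+.5)/3.8-.5+225,(v+.5)/3.8-.5+195)
e=[ray("top",f(*p),.066) for p in((518,186),(690,181))];m=sum(e)/2
print(e,m,np.linalg.norm(e[0]-e[1]),np.arctan2(*(e[0]-e[1])[:2]))
print("case corners",[ray("top",f(*p),.105).round(3) for p in((460,91),(752,80))],"panel front edge",[ray("top",f(*p),.093).round(3) for p in((462,132),(745,124))])
print("bottle",ray("top",(379,182),.19),"scene check handle px",proj("scene",m))
print("grey bar",[ray("top",f(*p),.066).round(3) for p in((82,175),(252,172))])
go(m[0],m[1],.15,np.pi/2)
E
```

```text
[array([ 0.58631824, -0.10333476,  0.066     ]), array([ 0.58726158, -0.22941021,  0.066     ])] [ 0.58678991 -0.16637249  0.066     ] 0.12607897445722763 -0.007482270279990757
case corners [array([ 0.653, -0.061,  0.105]), array([ 0.656, -0.27 ,  0.105])] panel front edge [array([ 0.625, -0.062,  0.093]), array([ 0.626, -0.266,  0.093])]
bottle [ 0.73541899 -0.14556987  0.19      ] scene check handle px [286.15820296 193.29678033]
grey bar [array([0.601, 0.219, 0.066]), array([0.601, 0.092, 0.066])]
t 0.1 pos [ 0.2305 -0.4988  0.2044] yaw 0.433 tilt [-0.001  0.002 -1.   ] turn -1.138 shift [332.5 356.3  54.4] F [ 0.1  0.  -0.5] w 0.0941
```

Emit:
{"method": "step_arm", "body": {
  "steps": [0,0,0,0,0,-0.114,0.42,0,0,0,0,0,-0.114,0.42,0,0,0,0,0,-0.114,0.42,0,0,0,0,0,-0.114,0.42,0,0,0,0,0,-0.114,0.42,0,0,0,0,0,-0.114,0.42,0,0,0,0,0,-0.114,0.42,0,0,0,0,0,-0.114,0.42,0,0,0,0,0,-0.114,0.42,0,0,0,0,0,-0.112,0.42],
  "newtons": 25
}}

```text
time: 0.93
tool_pos: [0.2306, -0.499, 0.2048]
eef_rot: [-2.214, -2.227, -0.001]
wrist_force: [-0.0, 0.5, -0.1]
grip_width: 0.0395
finger_force: 0.0
```

Emit:
{"method": "step_arm", "body": {
  "steps": [27,28,0,0,0,0,0.42,27,28,0,0,0,0,0.42,27,28,0,0,0,0,0.42,27,28,0,0,0,0,0.42,27,28,0,0,0,0,0.42,27,28,0,0,0,0,0.42,27,28,0,0,0,0,0.42,27,28,0,0,0,0,0.42,27,28,0,0,0,0,0.42,27,28,0,0,0,0,0.42]
}}

```text
time: 1.77
tool_pos: [0.5116, -0.2275, 0.205]
eef_rot: [-2.221, -2.221, 0.001]
wrist_force: [0.0, -0.9, 0.6]
grip_width: 0.0393
finger_force: 0.0
```

```bash
python3 - <<'E'
from h import *
go(.585,-.166,.15,np.pi/2)
cv2.imwrite("pics/w1.png",ctrl.snapshot("wrist")[:,:,::-1])
E
```

```text
t 1.77 pos [ 0.5116 -0.2275  0.205 ] yaw 1.571 tilt [-0.001  0.    -1.   ] turn 0.0 shift [61.5 73.4 55. ] F [ 0.  -0.9  0.6] w 0.0393
```

View pics/w1.png

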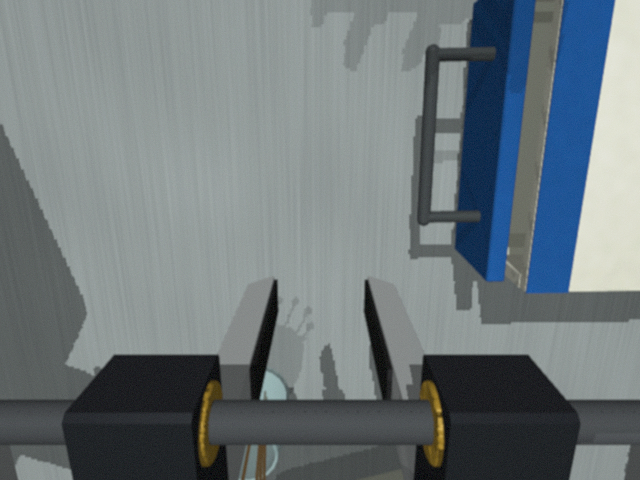

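The wrist view shows the blue drawer slightly ajar, with the bar ends at (433,47) and (424,220). I'll check the handle position from these.

```bash
cat >> h.py <<'E'
def wray(uv,z,s=None):
    s=s or ctrl.get_state();c=ctrl.camera_info("wrist");M=np.array(c["mount"]);R=Ro.from_rotvec(s["eef_rot"]).as_matrix();p=np.array(s["tool_pos"])
    o=p+R@M[:3,3];d=R@M[:3,:3]@np.linalg.inv(c["mtx"])@np.array([uv[0],uv[1],1.]);return o+d*(z-o[2])/d[2]
E
python3 - <<'E'
from h import *
e=[wray(p,.068) for p in((433,49),(424.5,219))];print(e,np.linalg.norm(e[0]-e[1]))
m=sum(e)/2;print(m);go(m[0],m[1],.15,np.pi/2)
E
```

```text
[array([ 0.59256848, -0.09827042,  0.068     ]), array([ 0.59573055, -0.21902216,  0.068     ])] 0.12079313358840338
[ 0.59414952 -0.15864629  0.068     ]
t 1.82 pos [ 0.516  -0.2219  0.2045] yaw 1.578 tilt [ 0.003  0.006 -1.   ] turn 0.007 shift [63.3 78.1 54.5] F [1.7 2.5 1.1] w 0.0393
```

Emit:
{"method": "step_arm", "body": {
  "steps": [16,20,0,0,0,0,0.42,16,20,0,0,0,0,0.42,16,19.5,0,0,0,0,0.42,16,19,0,0,0,0,0.42,0,0,20,0,0,0,0.42,0,0,25,0,0,0,0.42,0,0,25,0,0,0,0.42,0,0,25,0,0,0,0.42,0,0,15,0,0,0,0.42,0,0,0,0,0,0,0.42]
}}

```text
time: 2.65
tool_pos: [0.5858, -0.1643, 0.0897]
eef_rot: [-2.215, -2.215, 0.007]
wrist_force: [-1.1, 0.4, -0.0]
grip_width: 0.0393
finger_force: 0.0
```

Emit:
{"method": "step_arm", "body": {
  "steps": [0,1,10,0,0,0,0.42,0,1,12,0,0,0,0.42,0,0,12,0,0,0,0.42,0,0,11,0,0,0,0.42,0,0,0,0,0,0,0.42,0,0,0,0,0,0,0,0,0,0,0,0,0,0,0,0,0,0,0,0,0,0,0,0,0,0,0,0,0,0,0,0,0,0,0]
}}

```text
time: 3.48
tool_pos: [0.5912, -0.1655, 0.0513]
eef_rot: [2.221, 2.221, -0.0]
wrist_force: [-0.3, -0.4, 2.3]
grip_width: 0.0098
finger_force: 9.9
```

Emit:
{"method": "step_arm", "body": {
  "steps": [0,-8,0,0,0,0,0,0,-15,0,0,0,0,0,0,-18,0,0,0,0,0,0,-18,0,0,0,0,0,0,-18,0,0,0,0,0,0,-18,0,0,0,0,0,0,-18,0,0,0,0,0,0,-15,0,0,0,0,0,0,-10,0,0,0,0,0,0,-5,0,0,0,0,0]
}}

```text
time: 4.32
tool_pos: [0.4474, -0.1676, 0.0513]
eef_rot: [2.218, 2.217, -0.004]
wrist_force: [1.2, -4.0, -1.6]
grip_width: 0.0091
finger_force: 25.0
```

Emit:
{"method": "step_arm", "body": {
  "steps": [0,-2,0,0,0,0,0,0,-2,0,0,0,0,0,0,-2,0,0,0,0,0,0,-2,0,0,0,0,0,0,0,0,0,0,0,0,0,0,0,0,0,0,0,0,0,0,0,0,0,0,0,0,0,0,0,0,0,0,0,0,0,0,0,0,0,0,0,0,0,0,0]
}}

```text
time: 5.15
tool_pos: [0.4401, -0.1677, 0.0512]
eef_rot: [2.218, 2.218, -0.004]
wrist_force: [0.5, -5.3, -0.4]
grip_width: 0.009
finger_force: 25.0
```

Emit:
{"method": "step_arm", "body": {
  "steps": [0,0,0,0,0,0,0.4,0,0,0,0,0,0,0.4,0,0,-5,0,0,0,0.4,0,0,-20,0,0,0,0.4,0,0,-25,0,0,0,0.4,0,0,-30,0,0,0,0.4,0,0,-30,0,0,0.12,0.4,0,0,-20,0,0,0.12,0.8,0,0,0,0,0,0.12,0.8,0,0,0,0,0,0.12,0.8]
}}

```text
time: 5.98
tool_pos: [0.4411, -0.1654, 0.1832]
eef_rot: [2.687, 1.62, 0.004]
wrist_force: [0.3, 0.9, -0.7]
grip_width: 0.0542
finger_force: 0.0
```

Emit:
{"method": "step_arm", "body": {
  "steps": [0,0,0,0,0,0.12,0.8,0,0,0,0,0,0.12,0.8,0,0,0,0,0,0.12,0.8,0,0,0,0,0,0.12,0.8,0,0,0,0,0,0.12,0.8,0,0,0,0,0,0.12,0.8,0,0,0,0,0,0.12,0.8,0,0,0,0,0,0.12,0.8,0,0,0,0,0,0.12,0.8,0,0,0,0,0,0.011,0.8]
}}

```text
time: 6.82
tool_pos: [0.44, -0.1649, 0.1807]
eef_rot: [-3.141, 0.003, -0.0]
wrist_force: [0.3, 0.5, -0.2]
grip_width: 0.075
finger_force: 0.0
```

```bash
python3 - <<'E'
from h import *
go(.541,.077,.15,0)
cv2.imwrite("pics/t2.png",ctrl.snapshot("top")[:,:,::-1])
E
```

```text
t 6.82 pos [ 0.44   -0.1649  0.1807] yaw -0.002 tilt [ 0.  0. -1.] turn -0.002 shift [ 101.  -241.9   30.7] F [ 0.3  0.5 -0.2] w 0.075
```

View pics/t2.png

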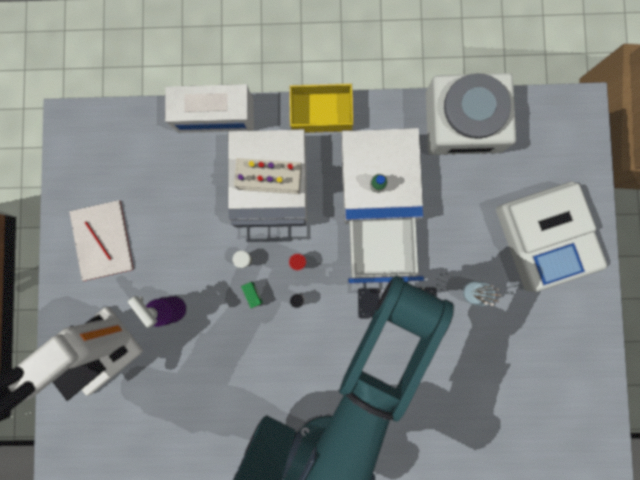

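Emit:
{"method": "step_arm", "body": {
  "steps": [3,-31,0,0,0,0,0.8,3,-31,0,0,0,0,0.8,3,-31,0,0,0,0,0.8,3,-31,0,0,0,0,0.8,3,-31,0,0,0,0,0.8,3,-31,0,0,0,0,0.8,2,-31,0,0,0,0,0.8,0,-25,0,0,0,0,0.8,0,0,0,0,0,0,0.8,0,0,0,0,0,0,0.8]
}}

```text
time: 7.7
tool_pos: [0.4599, 0.0776, 0.1805]
eef_rot: [3.141, 0.008, -0.0]
wrist_force: [-0.4, -0.1, -0.4]
grip_width: 0.0753
finger_force: 0.0
```

```bash
python3 - <<'E'
from h import *
go(.541,.077,.15,0);s=ctrl.get_state()
im=ctrl.snapshot("wrist")[:,:,::-1].copy()
h=cv2.cvtColor(im,cv2.COLOR_BGR2HSV);H,S,V=[h[...,i].astype(int) for i in range(3)]
for k,m,z in(("red",((H<8)|(H>172))&(S>150)&(V>90),.062),("green",(H>50)&(H<75)&(S>130),.052)):
    c,st,l=blob(m.astype(np.uint8),0,0,640,480);print(k,c,st,wray(c,z,s).round(4))
    r=cv2.minAreaRect(np.argwhere(l)[:,::-1].astype(np.float32));print([wray(p,z,s).round(3)[:2].tolist() for p in cv2.boxPoints(r)])
cv2.imwrite("pics/w2.png",im)
t=cv2.imread("pics/t2.png")
print("comp rim",ray("top",(357,219),.062).round(3),ray("top",(414,275),.062).round(3))
E
```

```text
t 7.7 pos [0.4599 0.0776 0.1805] yaw 0.005 tilt [-0. -0. -1.] turn 0.005 shift [81.1  0.6 30.5] F [-0.4 -0.1 -0.4] w 0.0753
red [323.09718415 106.99900324] [ 288   70   72   74 4013] [0.5432 0.0763 0.062 ]
[[0.558, 0.106], [0.572, 0.062], [0.528, 0.045], [0.513, 0.091]]
green [152.83752456 225.7453831 ] [ 106  175   96  103 5090] [0.4571 0.2036 0.052 ]
[[0.478, 0.237], [0.5, 0.193], [0.437, 0.165], [0.412, 0.211]]
comp rim [ 0.656 -0.094  0.062] [ 0.496 -0.249  0.062]
```

View pics/w2.png

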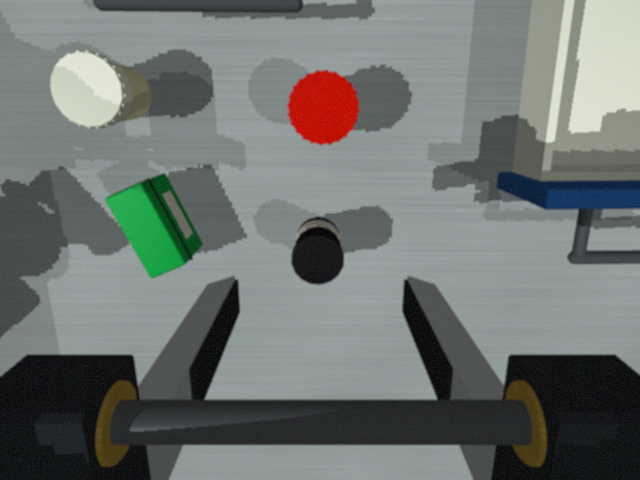

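Red cap centre (323,107) gives (0.542,0.077). The white cup is at the left, the box's top face has corners (106,198),(151,179),(188,258),(152,276), and the canister lid is at (317,257). Next is grasping the red cup by its cap.

Emit:
{"method": "step_arm", "body": {
  "steps": [20,0,0,0,0,0,0.8,21,0,5,0,0,0,0.8,21,0,10,0,0,0,0.8,20,0,20,0,0,0,0.8,0,0,30,0,0,0,0.8,0,0,30,0,0,0,0.8,0,0,30,0,0,0,0.8,0,0,15,0,0,0,0.8,0,0,7,0,0,0,0.8,0,0,0,0,0,0,0.8],
  "newtons": 15
}}

```text
time: 8.58
tool_pos: [0.5408, 0.0752, 0.0314]
eef_rot: [3.141, -0.002, -0.007]
wrist_force: [-0.6, 0.1, 0.5]
grip_width: 0.0753
finger_force: 0.0
```

Emit:
{"method": "step_arm", "body": {
  "steps": [0,0,0,0,0,0,0.3,0,0,0,0,0,0,0.3,0,0,0,0,0,0,0.3,0,0,0,0,0,0,0.3,0,0,0,0,0,0,0.3,0,0,0,0,0,0,0.3,0,0,-10,0,0,0,0.3,0,0,-20,0,0,0,0.3,0,0,-30,0,0,0,0.3,0,0,-30,0,0,0,0.3]
}}

```text
time: 9.42
tool_pos: [0.541, 0.0768, 0.1236]
eef_rot: [3.141, 0.0, -0.005]
wrist_force: [0.5, 0.3, 0.1]
grip_width: 0.0475
finger_force: 15.0
```

```bash
python3 - <<'E'
from h import *
go(.580+.035,-.165-.035,.15,0.014)
cy=np.deg2rad(0)
E
```

```text
t 9.42 pos [0.541  0.0768 0.1236] yaw 0.0 tilt [-0.003 -0.    -1.   ] turn -0.014 shift [ 70.2 277.8 -26.4] F [0.5 0.3 0.1] w 0.0475
```

Emit:
{"method": "step_arm", "body": {
  "steps": [0,5,-15,0,0,0,0.3,5,15,-15,0,0,0,0.3,8,30,0,0,0,0,0.3,10,36,0,0,0,0,0.3,10,36,0,0,0,0,0.3,10,36,0,0,0,0,0.3,10,36,0,0,0,-0.014,0.3,10,36,0,0,0,0,0.3,8,30,0,0,0,0,0.3,3,17,0,0,0,0,0.3]
}}

```text
time: 10.25
tool_pos: [0.6175, -0.2035, 0.1532]
eef_rot: [3.141, 0.017, -0.001]
wrist_force: [0.1, 0.5, -0.7]
grip_width: 0.0476
finger_force: 15.0
```

Emit:
{"method": "step_arm", "body": {
  "steps": [0,0,15,0,0,0,0.3,0,0,25,0,0,0,0.3,0,0,15,0,0,0,0.3,0,0,0,0,0,0,0.3,0,0,0,0,0,0,0.3,0,0,0,0,0,0,0.3,0,0,0,0,0,0,0.3,0,0,0,0,0,0,0.3,0,0,0,0,0,0,0.3,0,0,0,0,0,0,0.3]
}}

```text
time: 11.08
tool_pos: [0.6177, -0.2001, 0.0995]
eef_rot: [3.141, 0.022, 0.002]
wrist_force: [-0.3, 0.5, -0.7]
grip_width: 0.0474
finger_force: 15.0
```

```bash
python3 - <<'E'
from h import *
go(.580+.035,-.165-.035,.055,0.014)
s=ctrl.get_state();cv2.imwrite("pics/w3.png",ctrl.snapshot("wrist")[:,:,::-1])
E
```

```text
t 11.08 pos [ 0.6177 -0.2001  0.0995] yaw 0.014 tilt [ 0.001 -0.001 -1.   ] turn -0.0 shift [-2.7 -0.1 44.5] F [-0.3  0.5 -0.7] w 0.0474
```

View pics/w3.png

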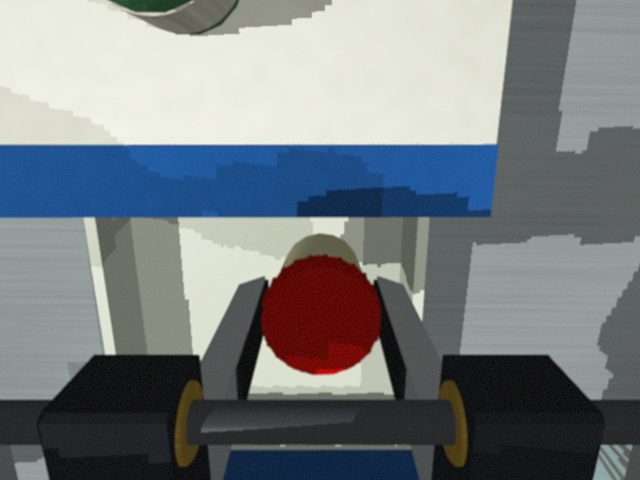

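The cup is held upright over the compartment: left wall rim at u≈100 and right rim at u≈423 (v≈225), case front edge at v≈217. I'll check the centring.

```bash
python3 - <<'E'
from h import *
for p in((100,225),(423,225)):print(wray(p,.062).round(4))
for p in((100,217),(490,217)):print("case",wray(p,.105).round(4))
print("front panel back edge",wray((320,451),.093).round(4),"wall",wray((320,420),.062).round(4))
E
```

```text
[ 0.6388 -0.0833  0.062 ]
[ 0.6413 -0.2539  0.062 ]
case [ 0.6541 -0.1067  0.105 ]
case [ 0.6565 -0.2709  0.105 ]
front panel back edge [ 0.5237 -0.2011  0.093 ] wall [ 0.5176 -0.2012  0.062 ]
```

Emit:
{"method": "step_arm", "body": {
  "steps": [-1,-1,10,0,0,0,0.3,-1,0,14,0,0,0,0.3,0,0,10,0,0,0,0.3,0,0,5,0,0,0,0.3,0,0,3,0,0,0,0.3,0,0,0.5,0,0,0,0.3,0,0,0,0,0,0,0.3,0,0,0,0,0,0,0.3,0,0,0,0,0,0,0.6,0,0,0,0,0,0,0.6]
}}

```text
time: 11.97
tool_pos: [0.6154, -0.1994, 0.0556]
eef_rot: [3.141, 0.022, 0.0]
wrist_force: [-0.4, 0.3, -0.2]
grip_width: 0.0551
finger_force: 0.0
```

Emit:
{"method": "step_arm", "body": {
  "steps": [0,0,0,0,0,0,0.6,0,0,-5,0,0,0,0.6,0,0,-15,0,0,0,0.6,0,0,-25,0,0,0,0.7,0,0,-30,0,0,0,0.8,0,0,-25,0,0,0.014,0.8,-5,-10,0,0,0,0,0.8,-10,-20,0,0,0,0,0.8,-20,-25,0,0,0,0,0.8,-20,-25,0,0,0,0,0.8]
}}

```text
time: 12.8
tool_pos: [0.5593, -0.1183, 0.1549]
eef_rot: [-3.141, 0.001, 0.002]
wrist_force: [-0.0, 0.9, 0.1]
grip_width: 0.0752
finger_force: 0.0
```

```bash
python3 - <<'E'
from h import *
c=wray((317,255),.062,dict(eef_rot=[3.141,.008,0],tool_pos=[.4599,.0776,.1805]));print("can",c)
s=dict(eef_rot=[3.141,.008,0],tool_pos=[.4599,.0776,.1805])
b=np.array([wray(p,.052,s) for p in((106,198),(151,179),(188,258),(152,276))]);print(b.round(4),b.mean(0),np.linalg.norm(b-np.roll(b,1,0),axis=1),np.arctan2(*(b[1]-b[2])[1::-1]),np.arctan2(*(b[0]-b[3])[1::-1]))
go(c[0],c[1],.15,0)
E
```

```text
can [0.43794147 0.08003992 0.062     ]
[[0.478  0.2358 0.052 ]
 [0.4923 0.2012 0.052 ]
 [0.4315 0.1792 0.052 ]
 [0.4165 0.2084 0.052 ]] [0.45458567 0.20613768 0.052     ] [0.06735134 0.03747075 0.06463389 0.03282448] 0.34687241689981657 0.41934007826987185
t 12.8 pos [ 0.5593 -0.1183  0.1549] yaw -0.001 tilt [-0.001  0.    -1.   ] turn -0.001 shift [-121.4 -198.3    4.9] F [-0.   0.9  0.1] w 0.0752
```

Emit:
{"method": "step_arm", "body": {
  "steps": [-16,-26,0,0,0,0,0.8,-16,-26,0,0,0,0,0.8,-16,-26,0,0,0,0,0.8,-16,-26,0,0,0,0,0.8,-16,-26,0,0,0,0,0.8,-16,-26,0,0,0,0,0.8,-16,-24,0,0,0,0,0.8,-12,-17,0,0,0,0,0.8,0,0,20,0,0,0,0.8,0,0,30,0,0,0,0.8]
}}

```text
time: 13.63
tool_pos: [0.438, 0.0794, 0.1084]
eef_rot: [-3.141, -0.004, -0.013]
wrist_force: [1.3, 0.2, 0.2]
grip_width: 0.0753
finger_force: 0.0
```

Emit:
{"method": "step_arm", "body": {
  "steps": [-1,0,20,0,0,0,0.8,-1,0,30,0,0,0,0.8,0,0,15,0,0,0,0.8,0,0,5,0,0,0,0.8,0,0,0,0,0,0,0.3,0,0,0,0,0,0,0.3,0,0,0,0,0,0,0.3,0,0,0,0,0,0,0.3,0,0,0,0,0,0,0.3,0,0,0,0,0,0,0.3]
}}

```text
time: 14.47
tool_pos: [0.4351, 0.0781, 0.0369]
eef_rot: [-3.141, 0.0, -0.003]
wrist_force: [-0.3, 1.1, 2.1]
grip_width: 0.0396
finger_force: 15.0
```

Emit:
{"method": "step_arm", "body": {
  "steps": [0,0,-10,0,0,0,0.3,0,0,-25,0,0,0,0.3,0,0,-30,0,0,0,0.3,0,5,-30,0,0,0,0.3,3,15,-20,0,0,0,0.3,8,28,0,0,0,0,0.3,10,35,0,0,0,0,0.3,12,38,0,0,0,0,0.3,12,38,0,0,0,0,0.3,12,38,0,0,0,0,0.3]
}}

```text
time: 15.3
tool_pos: [0.4916, -0.1208, 0.152]
eef_rot: [3.141, 0.0, 0.002]
wrist_force: [0.3, -0.1, -1.5]
grip_width: 0.0395
finger_force: 15.0
```

```bash
python3 - <<'E'
from h import *
go(.580-.038,-.166-.035,.1,0.014)
E
```

```text
t 15.3 pos [ 0.4916 -0.1208  0.152 ] yaw 0.0 tilt [ 0.001 -0.    -1.   ] turn -0.014 shift [49.3 80.9 52. ] F [ 0.3 -0.1 -1.5] w 0.0395
```

Emit:
{"method": "step_arm", "body": {
  "steps": [12,25,0,0,0,-0.014,0.3,12,25,0,0,0,0,0.3,12,18,0,0,0,0,0.3,9,10,0,0,0,0,0.3,4,5,0,0,0,0,0.3,0,0,10,0,0,0,0.3,0,0,20,0,0,0,0.3,0,0,10,0,0,0,0.3,0,0,0,0,0,0,0.3,0,0,0,0,0,0,0.3]
}}

```text
time: 16.13
tool_pos: [0.5401, -0.2004, 0.11]
eef_rot: [-3.14, -0.023, 0.004]
wrist_force: [0.4, 0.2, -0.5]
grip_width: 0.0397
finger_force: 15.0
```

```bash
python3 - <<'E'
from h import *
go(.580-.038,-.166-.035,.0575,0.014)
cv2.imwrite("pics/w4.png",ctrl.snapshot("wrist")[:,:,::-1])
E
```

```text
t 16.13 pos [ 0.5401 -0.2004  0.11  ] yaw 0.015 tilt [-0.002  0.001 -1.   ] turn 0.001 shift [ 1.9  0.6 52.5] F [ 0.4  0.2 -0.5] w 0.0397
```

View pics/w4.png

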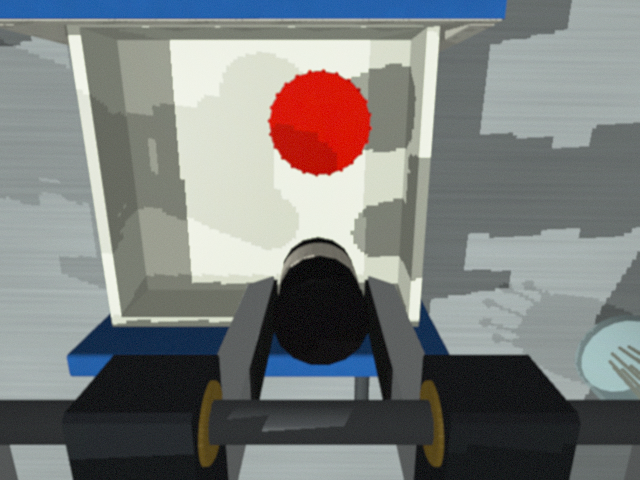

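The red cup stands upright at (320,122) inside the compartment. The canister is held clear of the front wall (rim at v≈320). Lowering it now.

Emit:
{"method": "step_arm", "body": {
  "steps": [1,0,12,0,0,0,0.3,0,0,18,0,0,0,0.3,0,0,12,0,0,0,0.3,0,0,7,0,0,0,0.3,0,0,3,0,0,0,0.3,0,0,0.5,0,0,0,0.3,0,0,0,0,0,0,0.3,0,0,0,0,0,0,0.3,0,0,0,0,0,0,0.5,0,0,0,0,0,0,0.5]
}}

```text
time: 17.02
tool_pos: [0.5424, -0.2018, 0.0588]
eef_rot: [3.141, 0.022, 0.001]
wrist_force: [-0.2, -0.4, 0.2]
grip_width: 0.0465
finger_force: 0.0
```

Emit:
{"method": "step_arm", "body": {
  "steps": [0,0,0,0,0,0,0.52,0,0,-5,0,0,0,0.52,0,0,-15,0,0,0,0.52,0,0,-25,0,0,0,0.6,0,0,-30,0,0,0,0.7,0,-10,-25,0,0,0,0.7,-5,-25,0,0,0,0,0.7,-10,-35,0,0,0,-0.1,0.7,-10,-35,0,0,0,-0.1,0.7,-10,-35,0,0,0,-0.1,0.7]
}}

```text
time: 17.85
tool_pos: [0.4949, -0.0648, 0.1591]
eef_rot: [3.102, 0.498, 0.002]
wrist_force: [0.3, -0.2, 0.0]
grip_width: 0.0661
finger_force: 0.0
```

```bash
python3 - <<'E'
from h import *
go(.4535,.2065,.15,.42)
E
```

```text
t 17.85 pos [ 0.4949 -0.0648  0.1591] yaw 0.318 tilt [ 0.001  0.    -1.   ] turn -0.102 shift [  72.8 -264.6    9.1] F [ 0.3 -0.2  0. ] w 0.0661
```

Emit:
{"method": "step_arm", "body": {
  "steps": [0,0,0,0,0,-0.095,0.7,9,-33,0,0,0,0,0.7,9,-33,0,0,0,0,0.7,9,-33,0,0,0,0,0.7,9,-33,0,0,0,0,0.7,9,-33,0,0,0,0,0.7,9,-33,0,0,0,0,0.7,9,-33,0,0,0,0,0.7,9,-31,0,0,0,0,0.7,0,0,0,0,0,0,0.7]
}}

```text
time: 18.68
tool_pos: [0.4559, 0.2079, 0.1591]
eef_rot: [-3.071, -0.647, -0.002]
wrist_force: [-0.3, 0.3, -0.4]
grip_width: 0.0657
finger_force: 0.0
```

```bash
python3 - <<'E'
from h import *
s=ctrl.get_state();go(.4535,.2065,.018,.42)
im=ctrl.snapshot("wrist")[:,:,::-1].copy()
h=cv2.cvtColor(im,cv2.COLOR_BGR2HSV)
m=cv2.inRange(h,(50,130,100),(75,255,255));c,st,l=blob(m,0,0,640,480)
r=cv2.minAreaRect(np.argwhere(l)[:,::-1].astype(np.float32));B=cv2.boxPoints(r);P=np.array([wray(p,.052,s) for p in B])
print(c,st,P.round(4)[:,:2].tolist(),P.mean(0),np.linalg.norm(P-np.roll(P,1,0),axis=1),r[2])
cv2.imwrite("pics/w5.png",im)
E
```

```text
t 18.68 pos [0.4559 0.2079 0.1591] yaw 0.415 tilt [ 0.     0.003 -1.   ] turn -0.005 shift [ -2.8   0.3 141.1] F [-0.3  0.3 -0.4] w 0.0657
[316.74873158 231.74220826] [ 294  185   46   95 4139] [[0.4781, 0.2381], [0.4905, 0.2101], [0.428, 0.1816], [0.4148, 0.2114]] [0.45285498 0.21026949 0.052     ] [0.06871674 0.03062426 0.0686892  0.03264633] 90.0
```

View pics/w5.png

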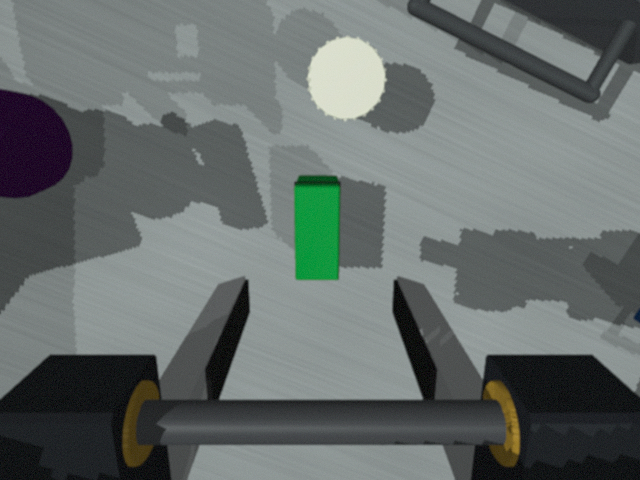

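The tool is aligned with the box: top face at (317,232), measured 69x32 mm. The white cup is clear at (346,78). Grasping the box.

Emit:
{"method": "step_arm", "body": {
  "steps": [-2,-3,15,0,0,0,0.7,0,0,30,0,0,0,0.7,0,0,35,0,0,0,0.7,0,0,30,0,0,0,0.7,0,0,20,0,0,0,0.7,0,0,8,0,0,0,0.7,0,0,0,0,0,0,0.7,0,0,0,0,0,0,0.15,0,0,0,0,0,0,0.15,0,0,0,0,0,0,0.15],
  "newtons": 20
}}

```text
time: 19.57
tool_pos: [0.4557, 0.2052, 0.0227]
eef_rot: [-3.076, -0.637, -0.007]
wrist_force: [0.0, 0.7, -0.1]
grip_width: 0.0492
finger_force: 0.0
```

Emit:
{"method": "step_arm", "body": {
  "steps": [0,0,0,0,0,0,0.15,0,0,0,0,0,0,0.15,0,0,0,0,0,0,0.15,0,0,-10,0,0,0,0.15,0,0,-25,0,0,0,0.15,0,0,-35,0,0,0.1,0.15,0,0,-35,0,0,0.1,0.15,0,0,-20,0,0,0.1,0.15,0,0,0,0,0,0.1,0.15,0,0,0,0,0,0,0.15]
}}

```text
time: 20.4
tool_pos: [0.455, 0.2051, 0.1482]
eef_rot: [-3.141, -0.011, -0.007]
wrist_force: [-0.1, -0.3, -1.6]
grip_width: 0.0321
finger_force: 20.0
```

```bash
python3 - <<'E'
from h import *
go(.580,-.166+.05,.15,0.014)
E
```

```text
t 20.4 pos [0.455  0.2051 0.1482] yaw 0.007 tilt [ 0.004  0.001 -1.   ] turn -0.007 shift [120.4 322.8  -1.8] F [-0.1 -0.3 -1.6] w 0.0321
```

Emit:
{"method": "step_arm", "body": {
  "steps": [6,16,0,0,0,-0.007,0.15,10,27,0,0,0,0,0.15,14,38,0,0,0,0,0.15,14,38,0,0,0,0,0.15,14,38,0,0,0,0,0.15,14,38,0,0,0,0,0.15,14,38,0,0,0,0,0.15,14,38,0,0,0,0,0.15,12,32,0,0,0,0,0.15,8,20,0,0,0,0,0.15]
}}

```text
time: 21.23
tool_pos: [0.5785, -0.1197, 0.1438]
eef_rot: [3.141, 0.025, -0.005]
wrist_force: [-0.1, 0.1, -0.3]
grip_width: 0.0322
finger_force: 20.0
```

Emit:
{"method": "step_arm", "body": {
  "steps": [0,0,10,0,0,0,0.15,0,0,10,0,0,0,0.15,0,0,0,0,0,0,0.15,0,0,0,0,0,0,0.15,0,0,0,0,0,0,0.15,0,0,0,0,0,0,0.15,0,0,0,0,0,0,0.15,0,0,0,0,0,0,0.15,0,0,0,0,0,0,0.15,0,0,0,0,0,0,0.15]
}}

```text
time: 22.07
tool_pos: [0.579, -0.116, 0.1258]
eef_rot: [3.141, 0.025, 0.001]
wrist_force: [0.0, 0.8, -0.3]
grip_width: 0.0322
finger_force: 20.0
```

```bash
python3 - <<'E'
from h import *
go(.580,-.166+.05,.0425,0.014)
cv2.imwrite("pics/w6.png",ctrl.snapshot("wrist")[:,:,::-1])
E
```

```text
t 22.07 pos [ 0.579  -0.116   0.1258] yaw 0.016 tilt [ 0.001 -0.    -1.   ] turn 0.002 shift [ 1.   0.  83.3] F [ 0.   0.8 -0.3] w 0.0322
```

View pics/w6.png

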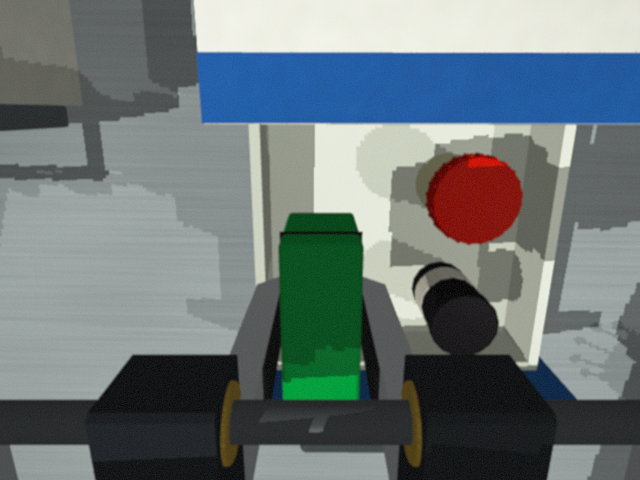

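The box hangs clear. The canister (467,325) and cup (474,198) both stand upright in view. I'll shift the box 5 mm toward the middle and lower it.

Emit:
{"method": "step_arm", "body": {
  "steps": [1,5,10,0,0,0,0.15,0,0,20,0,0,0,0.15,0,0,20,0,0,0,0.15,0,0,15,0,0,0,0.15,0,0,10,0,0,0,0.15,0,0,4,0,0,0,0.15,0,0,2,0,0,0,0.15,0,0,0,0,0,0,0.15,0,0,0,0,0,0,0.15,0,0,0,0,0,0,0.15]
}}

```text
time: 22.95
tool_pos: [0.5807, -0.1214, 0.0456]
eef_rot: [3.141, 0.025, 0.003]
wrist_force: [0.7, 0.1, -0.7]
grip_width: 0.0317
finger_force: 20.0
```

Emit:
{"method": "step_arm", "body": {
  "steps": [0,0,1,0,0,0,0.15,0,0,1,0,0,0,0.15,0,0,0,0,0,0,0.15,0,0,0,0,0,0,0.15,0,0,0,0,0,0,0.42,0,0,0,0,0,0,0.42,0,0,0,0,0,0,0.42,0,0,-5,0,0,0,0.42,0,0,-15,0,0,0,0.42,0,0,-25,0,0,0,0.42]
}}

```text
time: 23.78
tool_pos: [0.5776, -0.1204, 0.0846]
eef_rot: [-3.139, -0.025, 0.011]
wrist_force: [-0.1, 0.1, 0.0]
grip_width: 0.0399
finger_force: 0.0
```

Emit:
{"method": "step_arm", "body": {
  "steps": [0,0,-30,0,0,0,0.42,0,0,-30,0,0,0,0.42,0,0,-15,0,0,0,0.42,-20,0,0,0,0,0,0.42,-30,0,0,0,0,0,0,-30,0,0,0,0,0,0,-30,0,0,0,0,0,0,-30,0,0,0,0,0,0,-30,0,0,0,0,0,0,0,0,0,0,0,0,0]
}}

```text
time: 24.62
tool_pos: [0.4059, -0.1233, 0.1624]
eef_rot: [3.141, 0.023, -0.003]
wrist_force: [0.7, 0.2, -0.3]
grip_width: 0.0028
finger_force: 0.0
```

```bash
python3 - <<'E'
from h import *
go(.440,-.167,.1,0.014)
a=ctrl.snapshot("scene")[:,:,::-1];b=ctrl.snapshot("wrist")[:,:,::-1]
cv2.imwrite("pics/s7.png",np.hstack([cv2.resize(a[120:320,180:420],(400,333)),cv2.resize(b,(400,300),interpolation=cv2.INTER_AREA)[:333].repeat(1,0) if 0 else cv2.copyMakeBorder(cv2.resize(b,(400,300),interpolation=cv2.INTER_AREA),0,33,0,0,cv2.BORDER_CONSTANT)]))
E
```

```text
t 24.62 pos [ 0.4059 -0.1233  0.1624] yaw 0.014 tilt [-0.002 -0.    -1.   ] turn 0.0 shift [33.5 44.1 62.4] F [ 0.7  0.2 -0.3] w 0.0028
```

View pics/s7.png

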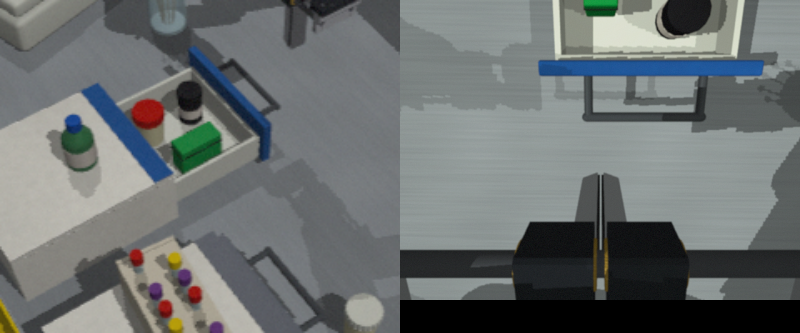

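All three stand upright in the drawer (left view: red (147,120), black (189,100), green (196,147)). The right view shows the bar ahead of the closed fingers. Next I'll lower in front of the bar and push slowly.

Emit:
{"method": "step_arm", "body": {
  "steps": [-5,22,0,0,0,0,0,-5,22,0,0,0,0,0,0,0,20,0,0,0,0,0,0,30,0,0,0,0,0,0,30,0,0,0,0,0,0,20,0,0,0,0,0,0,8,0,0,0,0,0,0,0,0,0,0,0,5,0,0,0,0,0,0,8,0,0,0,0,0,0]
}}

```text
time: 25.55
tool_pos: [0.4155, -0.1685, 0.0563]
eef_rot: [3.14, 0.024, 0.005]
wrist_force: [-1.1, -0.5, 0.4]
grip_width: 0.0005
finger_force: 0.0
```

Emit:
{"method": "step_arm", "body": {
  "steps": [4,0,0,0,0,0,0,3,0,0,0,0,0,0,2,0,0,0,0,0,0,2,0,0,0,0,0,0,2,0,0,0,0,0,0,2,0,0,0,0,0,0,2,0,0,0,0,0,0,2,0,0,0,0,0,0,3,0,0,0,0,0,0,3,0,0,0,0,0,0]
}}

```text
time: 26.38
tool_pos: [0.4387, -0.1674, 0.0545]
eef_rot: [3.141, 0.025, -0.001]
wrist_force: [-2.1, 0.5, 1.2]
grip_width: 0.0005
finger_force: 0.8
```

Emit:
{"method": "step_arm", "body": {
  "steps": [3,0,0,0,0,0,0,4,0,0,0,0,0,0,5,0,0,0,0,0,0,5,0,0,0,0,0,0,5,0,0,0,0,0,0,5,0,0,0,0,0,0,5,0,0,0,0,0,0,5,0,0,0,0,0,0,5,0,0,0,0,0,0,5,0,0,0,0,0,0]
}}

```text
time: 27.22
tool_pos: [0.4862, -0.1667, 0.0545]
eef_rot: [3.141, 0.025, -0.0]
wrist_force: [-1.5, -0.8, 0.7]
grip_width: 0.0007
finger_force: 0.9
```

Emit:
{"method": "step_arm", "body": {
  "steps": [5,0,0,0,0,0,0,5,0,0,0,0,0,0,5,0,0,0,0,0,0,5,0,0,0,0,0,0,5,0,0,0,0,0,0,5,0,0,0,0,0,0,5,0,0,0,0,0,0,5,0,0,0,0,0,0,5,0,0,0,0,0,0,5,0,0,0,0,0,0]
}}

```text
time: 28.05
tool_pos: [0.5362, -0.1659, 0.0545]
eef_rot: [3.141, 0.025, 0.0]
wrist_force: [-2.0, -1.4, 0.4]
grip_width: 0.0001
finger_force: 0.9
```

Emit:
{"method": "step_arm", "body": {
  "steps": [5,0,0,0,0,0,0,5,0,0,0,0,0,0,5,0,0,0,0,0,0,5,0,0,0,0,0,0,4,0,0,0,0,0,0,3,0,0,0,0,0,0,3,0,0,0,0,0,0,2,0,0,0,0,0,0,2,0,0,0,0,0,0,2,0,0,0,0,0,0]
}}

```text
time: 28.88
tool_pos: [0.5717, -0.1652, 0.0544]
eef_rot: [-3.141, -0.025, 0.0]
wrist_force: [-2.5, -1.3, 0.4]
grip_width: 0.0006
finger_force: 0.8
```

Emit:
{"method": "step_arm", "body": {
  "steps": [2,0,0,0,0,0,0,2,0,0,0,0,0,0,2,0,0,0,0,0,0,2,0,0,0,0,0,0,1.5,0,0,0,0,0,0,1,0,0,0,0,0,0,1,0,0,0,0,0,0,1,0,0,0,0,0,0,1,0,0,0,0,0,0,1,0,0,0,0,0,0]
}}

```text
time: 29.72
tool_pos: [0.585, -0.165, 0.0544]
eef_rot: [-3.141, -0.025, 0.005]
wrist_force: [-6.2, -1.1, 2.5]
grip_width: 0.0005
finger_force: 3.4
```

Resistance is rising, so I'm creeping forward to confirm the stop.

Emit:
{"method": "step_arm", "body": {
  "steps": [0.5,0,0,0,0,0,0,0.5,0,0,0,0,0,0,0.5,0,0,0,0,0,0,0.5,0,0,0,0,0,0,0,0,0,0,0,0,0,0,0,0,0,0,0,0,0,0,0,0,0,0,0,0,0,0,0,0,0,0,0,0,0,0,0,0,0,0,0,0,0,0,0,0]
}}

```text
time: 30.55
tool_pos: [0.585, -0.165, 0.0544]
eef_rot: [-3.141, -0.024, 0.012]
wrist_force: [-9.2, -0.5, 4.3]
grip_width: 0.0005
finger_force: 4.9
```

The drawer is at its hard stop: position unchanged while the force rises, and the handle is at about 0.5985 as predicted for shut. Backing off and checking.

Emit:
{"method": "step_arm", "body": {
  "steps": [-3,0,0,0,0,0,0,-10,0,0,0,0,0,0,-20,0,0,0,0,0,0,-25,0,0,0,0,0,0,-25,0,-10,0,0,0,0,-20,0,-30,0,0,0,0,0,0,-30,0,0,0,0,0,0,-30,0,0,0,0,0,0,0,0,0,0,0,0,0,0,0,0,0,0]
}}

```text
time: 31.38
tool_pos: [0.4873, -0.1671, 0.1575]
eef_rot: [3.139, 0.025, 0.012]
wrist_force: [-0.2, 0.1, -0.1]
grip_width: 0.0007
finger_force: 0.0
```

```bash
python3 - <<'E'
from h import *
go(.44,-.165,.15,.014)
a=ctrl.snapshot("scene")[:,:,::-1]
cv2.imwrite("pics/s8.png",cv2.resize(a[130:400,130:560],None,fx=1.8,fy=1.8))
E
```

```text
t 31.38 pos [ 0.4873 -0.1671  0.1575] yaw 0.016 tilt [ 0.007 -0.002 -1.   ] turn 0.002 shift [-47.3  -2.8   7.5] F [-0.2  0.1 -0.1] w 0.0007
```

View pics/s8.png

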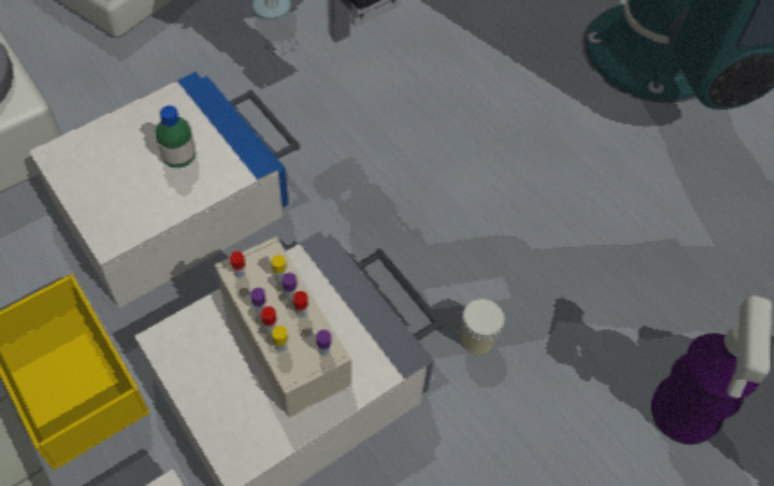

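The blue panel sits flush with its case (crop (240,140)), with no gap. The grey drawer is shut and the white cup and other bystanders are where they were. Handing in.

```bash
python3 -c "
from bench import ctrl
print(ctrl.finish_job())"
```

```text
the job is handed in; nothing more can be done
None
```

The red-capped cup, canister and slide box were standing upright in the blue drawer's front compartment in my last view before closing. The drawer is pushed to its stop, the grey drawer is still shut, nothing else looked moved, and I handed the job in at about 31 s (no verdict was returned).

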